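# Fit the knife rotor into the sample mill and hold it down

### The job

Take the two-bladed knife rotor (not the four-armed beater) out of the draining basket and push its keyed shaft down into the drive hub of the sample mill, turning it until the key slips into the keyway. Press it fully home against the spring in the hub, and finish while still gripping it and holding it down there, so that I can tighten the set screw; leave the beater in the basket, and the dishes, cup and marker between basket and mill where they are.

Things in the scene. Friction and masses are not known exactly. Their poses are not given: they have to be found in the camera images.
- rotor_grip (a point): Centre of the knife rotor's black flat-sided grip, 40 mm (x) by 24 mm (y) by 42 mm high, 21 mm above the flange; grip it across the 24 mm (y). The rotor is one rigid piece of about 0.4 kg, upright in a hole of the basket's rack. z up along its shaft, x toward the key and the bent-up knife.
- rotor_seat (a point): Centre of the underside of the knife rotor's steel flange (52 mm across, 8 mm thick), on the axis, 29 mm below rotor_grip; same axes. Two steel knives 16 mm wide stick out from the flange along x: the +x one, above the key, is bent up about 37 degrees (to 50 mm from the axis, 17 mm above the flange), the -x one is flat (to 58 mm).
- rotor_tip (a point): Centre of the lower end of the knife rotor's round steel shaft, 75 mm below rotor_grip; same axes. The shaft is 24 mm across and 46 mm long below the flange, tapering to 17 mm over its last 5 mm.
- rotor_key (a point): Lower outer end of the key on the knife rotor's shaft, 17 mm from the axis on the +x side, 20 mm above the shaft's end. The key is 8 mm wide with a rounded lower end, stands 5 mm proud and runs up from here for 25 mm, to 1 mm below the flange.
- hub_mouth (a point): Centre of the bore in the flat top face of the mill's steel drive hub (52 mm across). Bore 26 mm, upright. z up, x points to the keyway. The face is 129 mm above the bench. Home: the rotor's flange lies on this face, rotor_seat at this point, rotor_grip 29 mm above. The hub can turn with the mill's drive but is stiff (about 0.3 N m).
- keyway (a point): Outer end of the keyway in the plane of the hub's face, 20 mm from the bore's axis on the hub's +x side. The keyway is a slot 10 mm wide in the bore's wall, open at the face, running the bore's full depth.
- spring_pad (a point): Centre of the top of the sprung brass pad in the hub's bore, unpressed: 38 mm below the hub's face (fixed point). The pad gives 8 mm, under 8 N at first and about 14 N when the rotor is home, and lifts the rotor again when nobody presses.
- mill: The white sample mill, fixed to the bench: housing 220 mm (x) by 190 mm (y), 115 mm high with a grey top; in its middle the open round steel grinding chamber, 132 mm inside, its rim 148 mm above the bench (19 mm above the hub's face). Origin at the centre of its underside, z up, control panel on the -x side.
- basket: The white draining basket, fixed to the bench, 170 mm (x) by 280 mm (y), walls 4 mm, rim 83 mm high. A rack plate inside, top at 56 mm, has two 42 mm holes 65 mm either side of the middle along y; a rotor hangs in each, flange on the plate; which is where varies. Origin at the centre of its underside, z up.
- beater_grip (a point): Centre of the grip of the beater, the other rotor in the basket, to be left there: same grip, flange and shaft, but four flat arms in a cross, each with an upright 20 mm block at its end, 52 mm from the axis.
- dishes: Stack of three Petri dishes, 92 mm across and 49 mm high, origin at the centre of its underside. Leave in place.
- weighcup: Small aluminium weighing cup, 38 mm across, 28 mm high, on the bench between mill and basket, origin at the centre of its underside. Leave in place.
- marker: Marker pen lying on the bench, 130 mm long, 15 mm thick, origin at the middle of its underside. Leave in place.
Not all that is in view belongs to the job. What is shaped like the part that bears rotor_grip but blue is not meant.

How it is judged:
On the way, in this order (a step that is already met when the one before it is completed fails the run):
1. the knife rotor is gripped and lifted clear above the basket (z of rotor_tip in the frame of basket above 0.065 m and contact force between the fingers and rotor above 2 N), for 0.1 s.
2. its shaft has entered the hub's bore (z of rotor_tip in the frame of hub_mouth below -0.008 m and horizontal distance between rotor_tip and hub_mouth below 0.004 m and angle between rotor_grip's own z axis and vertical below 0.15 rad), for 0.1 s.
At the end, for the whole second after the job is handed in: The knife rotor stands upright in the hub (within 4 degrees, 3 mm of the axis), key in the keyway, flange within 2 mm of the hub's face, held down against the spring by the gripper (over 4 N on it) through the last second; the beater still hangs in its hole, moved under 20 mm (z of rotor_seat in the frame of hub_mouth below 0.002 m and horizontal distance between rotor_seat and hub_mouth below 0.003 m and angle between the x axis of rotor_grip and the x axis of hub_mouth, either way round below 0.2 rad and angle between rotor_grip's own z axis and vertical below 0.07 rad and contact force between the fingers and rotor above 4 N and z of beater_grip in the frame of basket below 0.135 m and distance of beater_grip from where it was at the start of the episode below 0.02 m); the arm keeps its last pose, push and grip.
It fails at once if the beater was moved from its hole (distance of beater_grip from where it was at the start of the episode above 0.03 m).
It fails at once if the dishes, the cup or the marker was moved more than 40 mm (distance of any of dishes, weighcup, marker from where it was at the start of the episode above 0.04 m).
It also fails if it takes over 48 s, if anything falls off the work surface, if the arm or the gripper's body presses on something with over 40 N, if the wrist force passes 120 N, or if a joint passes its speed limit or range.

### The arm

A 6-joint arm with a two-finger parallel gripper is mounted at the origin on the work surface. World frame = base frame: x ahead of the robot, y to its left, z up, the work surface at z = 0. Lengths are in m, angles in rad, forces in N, time in s.
With the tool pointing down it reaches from about 0.375 to 0.9 m from the base axis. Payload 3.1 kg.
Tool frame: the origin (TCP) lies on the centre line of the jaws, within the pads' length; the fingertips stand robot.tip_reach ahead of it and the grasp point (between the pads) lies 8 mm behind it (robot.tip_reach is the distance from the TCP to the fingertips, in m); z points along the fingers, y is the line along which they close (so a half turn about z gives the same grasp; the last joint's range is limited). The gripper opens to 87 mm and grips with 3 to 60 N. Pads are 19 mm wide; open, the fingers measure 117 mm over their backs; the gripper's body (75 mm by 190 mm) begins 51 mm behind the grasp point.
Start: joints at [-1.417, 0.527, 1.433, -0, 1.181, -0.178], TCP at [0.204, -0.591, 0.234] pointing down, gripper open.
Joint ranges: [-3.08, 3.08], [-0.75, 2.2], [0.22, 2.44], [-1.43, 4.57], [0, 2.65], [-2.85, 2.85]. Speed limits (rad/s): [2.79, 2.79, 3.14, 3.14, 3.14, 3.14].

### API

Orientations are given as a unit quaternion [x, y, z, w].
In Python, from rig import robot gives the robot as it stands.
- The arm moves only by the tool jog_arm, never from a script. Its argument "motion" is one flat list of numbers, 7 for each row, row after row: the shift along the tool's x, y, z scaled (see below), then the turn, a rotation vector about the tool's x, y, z scaled (see below), then the gripper's target within -1 to 1 (shut at 1, half-way at 0, fully open at -1). In form: [x, y, z, rx, ry, rz, hand, x, y, z, rx, ry, rz, hand, ...]. A call has 1 to 12 rows; each row shifts and turns the commanded pose from where the row before left it, along the tool's axes as they then stand; what a row does not reach is not made up. The controller multiplies each number of a shift by 4 cm and each number of a turn by 4 degrees. A row lasts 1/8 s, in which the tool goes at most 62.5 mm and 10.7 degrees, less where a joint would pass 70% of its speed; a pose out of reach is approached as far as the arm can. A call with a number of a shift or a turn outside -1 to 1 is refused whole. A call with a gripper value outside its range is refused whole. The fingers move at their own pace and stop on an object; "grip_force" is the grip in N (left out, the last holds). Time passes only in rows, so rows that do not move let the fingers close. It gives the time, the measured TCP pose, the force, the opening and the grip force at its end, in the units of the state.
- robot.get_obs(): the state, without advancing time (a new reading comes with each control period).
- robot.camera(name): name is "scene" or "top" or "wrist"; returns the picture (480x640x3 uint8, blue, green, red); there is no depth.
- robot.calibration(name): a dict with "fx", "fy", "cx", "cy" (pixels), "dist_coeffs" ([k1, k2, p1, p2, k3] as OpenCV has them; the pictures are not rectified), "R" (3x3) and "t" (3): a world point X has camera coordinates R X + t; the wrist camera has in their place "T_tool_cam" (4x4, takes a point from camera to tool coordinates, whose origin is the TCP and whose axes are the flange's). Camera axes: x right, y down, z forward; pixel columns grow to the right and rows downward; lengths in m; the calibration is good to about 2 mm. A picture is of the moment at which its call begins: read the wrist's pose just before it. calibration takes no time and is no camera call.
- robot.hand_in(): hands the job in; it is judged then, once.
The state is a dict: "time": time; "q": joint angles; "joint_velocities": joint speeds; "joint_torque": joint torques, N m; "position": TCP position; "tool_rot": TCP orientation; "ft_force": force on the tool from outside, world axes, zero at the start; "moment": the same for the moment, N m; "grip_width": finger opening in m; "grip_force": force on a finger pad.
Only numpy, scipy, OpenCV 4.12 (cv2) and the standard library are available. Lean on these libraries where they do the work, as an engineer would, in place of code of your own. Each camera call takes 0.05 s, during which the arm holds its last target. There are 200 camera calls.

## Working session

There is one attempt and no reset: what is moved stays moved. The work goes in short steps, Python scripts to look and compute and a tool call to move; the robot and the scene stay as the last step left them, time stands still between calls to the robot, and variables do not carry over. Pictures are saved under pics/ and viewed, at most 10 in all, crops included, and the job is handed in when it is done.

Besides the shell and the picture viewer there is one more tool, called after "Emit:" as name(argument=value, ...), one argument or row to a line, values as JSON. jog_arm: Moves the arm, as the interface text tells. Shifts and turns lie within -1 to 1; 1 stands for 4 cm of shift or 4 degrees of turn. Its arguments: {"type":"object","properties":{"motion":{"type":"array","items":{"type":"number"}},"grip_force":{"type":"number"}},"required":["motion"]}

```bash
mkdir -p pics; ls; python3 - <<'E'
from rig import robot
import cv2
o=robot.get_obs();print({k:o[k] for k in('time','position','tool_rot','grip_width','ft_force')},robot.tip_reach)
for n in('scene','top'):
    cv2.imwrite(f'pics/{n}0.png',robot.camera(n));c=robot.calibration(n);print(n,c)
print(robot.calibration('wrist'))
E
```

```text
pics
{'time': 0.0, 'position': array([ 0.20350295, -0.59018602,  0.23255397]), 'tool_rot': array([ 9.86272859e-01,  1.65120016e-01,  1.74272971e-05, -1.10820070e-03]), 'grip_width': 0.08687386337415762, 'ft_force': array([ 0.12870256, -0.55641117,  0.09569865])} 0.011
scene {'fx': 469.5670936679784, 'fy': 469.5670936679784, 'cx': 321.8585289588271, 'cy': 238.03949751770827, 'dist_coeffs': array([0.02215963, 0.        , 0.        , 0.        , 0.        ]), 'R': array([[ 0.86370772,  0.50399078,  0.00150838],
       [ 0.43719468, -0.74774109, -0.49974401],
       [-0.2507385 ,  0.43229221, -0.86617184]]), 't': array([-0.46581253, -0.17407621,  1.07714506])}
top {'fx': 517.9489620342126, 'fy': 517.9489620342126, 'cx': 315.9874012775951, 'cy': 239.95095233533297, 'dist_coeffs': array([-0.0686564,  0.       ,  0.       ,  0.       ,  0.       ]), 'R': array([[-0.02813702, -0.99959141,  0.00503221],
       [-0.9983927 ,  0.0278548 , -0.04935715],
       [ 0.04919682, -0.00641289, -0.99876852]]), 't': array([0.01658293, 0.52293281, 1.00493092])}
{'fx': 355.5214222201956, 'fy': 355.5214222201956, 'cx': 319.64362762314437, 'cy': 239.10818306291475, 'dist_coeffs': array([0.01793928, 0.        , 0.        , 0.        , 0.        ]), 'T_tool_cam': array([[ 7.68347593e-04, -9.53990505e-01, -2.99835832e-01,
         8.34799826e-02],
       [ 9.99998936e-01,  1.10482998e-03, -9.52689781e-04,
        -1.04791502e-03],
       [ 1.24012462e-03, -2.99834781e-01,  9.53990339e-01,
        -1.50640912e-01],
       [ 0.00000000e+00,  0.00000000e+00,  0.00000000e+00,
         1.00000000e+00]])}
```

View pics/scene0.png

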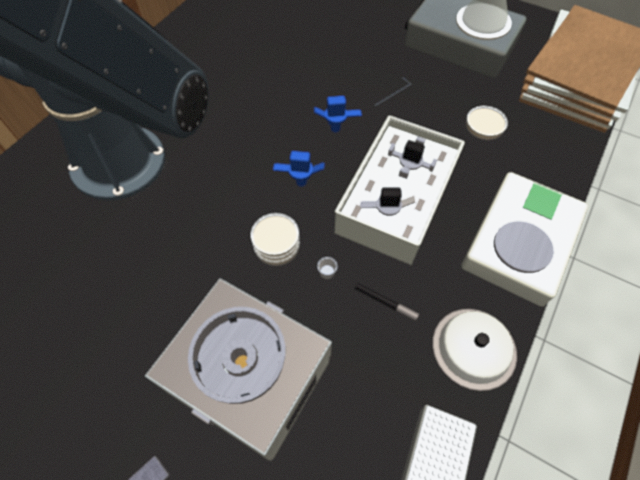

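View pics/top0.png

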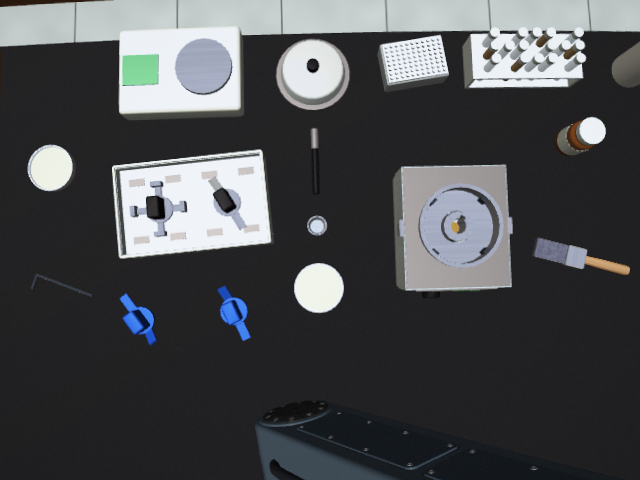

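The knife rotor hangs at about (225,200) in the top view, the beater at (156,208) and the hub at (457,227). In the scene view the knife is at (390,198) and the hub at (240,357). Next I'll cast rays for positions and enlarge crops for the yaw angles.

```bash
cat > h.py <<'E'
import numpy as np,cv2
from rig import robot
from scipy.spatial.transform import Rotation as Ro
def cam(n,o=None):
    c=robot.calibration(n);K=np.array([[c['fx'],0,c['cx']],[0,c['fy'],c['cy']],[0,0,1]]);d=c['dist_coeffs']
    if n=='wrist':
        T=np.eye(4);T[:3,:3]=Ro.from_quat(o['tool_rot']).as_matrix();T[:3,3]=o['position'];M=np.linalg.inv(T@c['T_tool_cam']);R,t=M[:3,:3],M[:3,3]
    else: R,t=c['R'],c['t']
    return K,d,R,t
def ray(px,C,z):
    K,d,R,t=C
    p=cv2.undistortPoints(np.array(px,float).reshape(-1,1,2),K,d).reshape(-1,2)
    D=np.c_[p,np.ones(len(p))]@R;o=-R.T@t
    return o+D*((z-o[2])/D[:,2])[:,None]
def proj(X,C):
    K,d,R,t=C
    return cv2.projectPoints(np.array(X,float).reshape(-1,3),cv2.Rodrigues(R)[0],t,K,d)[0].reshape(-1,2)
E
python3 - <<'E'
from h import *
C=cam('top');im=cv2.imread('pics/top0.png')
print('hub',ray([457,227],C,.129),'knife ends',ray([[213,180],[243,227]],C,.062),'cup',ray([317,226],C,.028),'dish',ray([319,288],C,.049),'beater',ray([156,208],C,.1))
b=im[150:255,115:270];m=(b.max(2)<60).astype(np.uint8)
n,l,s,c=cv2.connectedComponentsWithStats(m)
for i in range(1,n):
    if 100<s[i,4]<1500:
        k=max(cv2.findContours((l==i).astype(np.uint8),0,2)[0],key=len)
        r=cv2.minAreaRect(k);print(s[i],c[i]+[115,150],r[1:],'xy',ray(c[i]+[115,150],C,.09))
A=cv2.resize(im[155:250,180:265],None,fx=6,fy=6,interpolation=2)[:560,:400]
sc=cv2.imread('pics/scene0.png');B=cv2.resize(sc[170:230,350:430],(400,300),interpolation=2)
D=cv2.resize(im[175:275,410:510],(400,400),interpolation=2)[50:350]
A=cv2.resize(im[165:240,185:285],(400,300),interpolation=2)
E_=cv2.resize(sc[310:400,190:310],(400,300),interpolation=2)
cv2.imwrite('pics/c1.png',np.vstack([np.hstack([A,B]),np.hstack([D,E_])]))
E
```

```text
hub [[ 0.53331087 -0.24524505  0.129     ]] knife ends [[0.63934333 0.1932082  0.062     ]
 [0.54887272 0.13826583 0.062     ]] cup [[ 0.5494586  -0.00069951  0.028     ]] dish [[ 0.43047479 -0.00097018  0.049     ]] beater [[0.58492293 0.2906209  0.1       ]]
[   0    0  130   15 1017] [158.93608653 154.59292035] ((14.0, 129.0), 90.0) xy [[0.68495412 0.28740372 0.09      ]]
[147   0   8  54 184] [267.22826087 167.89130435] ((53.0, 7.0), 90.0) xy [[0.65395125 0.08796178 0.09      ]]
[ 98  38  23  25 314] [224.16878981 200.09235669] ((24.37995147705078, 13.67397403717041), 57.9946174621582) xy [[0.59691012 0.16796883 0.09      ]]
[ 31  46  19  23 376] [155.10106383 207.2393617 ] ((22.837507247924805, 17.190414428710938), 85.2363510131836) xy [[0.58757642 0.29530835 0.09      ]]
[ 56  93  99  12 607] [234.68039539 250.61285008] ((11.0, 98.0), 90.0) xy [[0.50413445 0.15055142 0.09      ]]
```

View pics/c1.png

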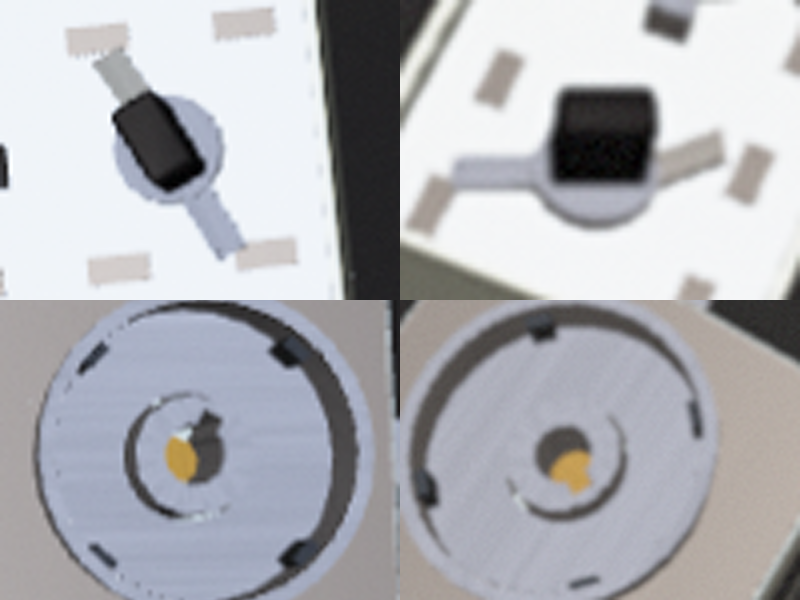

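Top crops: the bent, lighter knife points to the upper left at crop (110,65), so the rotor's yaw is about +31°. The keyway is the dark notch at (212,415), up and right of the bore at (195,457), so the hub's yaw is about -22°. The rotor is near (0.597,0.168) and the hub near (0.533,-0.246). I'll hover over the hub for a close look on the way to the basket.

Emit:
jog_arm(
  motion=[0.89,-0.455,-0.025,0,0,0,-1,0.89,-0.455,-0.025,0,0,0,-1,0.89,-0.455,-0.025,0,0,0,-1,0.89,-0.455,-0.025,0,0,0,-1,0.89,-0.455,-0.025,0,0,0,-1,0.89,-0.455,-0.025,0,0,0,-1,0.89,-0.455,-0.025,0,0,0,-1,0.89,-0.455,-0.025,0,0,0,-1,0.89,-0.455,-0.025,0,0,0,-1,0.89,-0.455,-0.025,0,0,0,-1,0.89,-0.455,-0.025,0,0,0,-1,0.89,-0.455,-0.025,0,0,0,-1],
)

```text
time: 1.6
position: [0.5369, -0.244, 0.2451]
tool_rot: [0.986, 0.165, -0.0, -0.0]
ft_force: [0.0, -0.2, -0.5]
grip_width: 0.0867
grip_force: 0.0
```

Emit:
jog_arm(
  motion=[0,0,0,0,0,0,-1,0,0,0,0,0,0,-1,0,0,0,0,0,0,-1],
)

```text
time: 1.98
position: [0.5355, -0.2461, 0.2453]
tool_rot: [0.986, 0.164, -0.0, -0.0]
ft_force: [-0.3, -0.8, 0.0]
grip_width: 0.0869
grip_force: 0.0
```

```bash
python3 - <<'E'
from h import *
import pickle
o=robot.get_obs();im=robot.camera('wrist');pickle.dump((o,im),open('hub.pkl','wb'))
C=cam('wrist',o);print(o['position'],o['time'],proj([[.533,-.246,.129]],C))
u,v=proj([[.533,-.246,.129]],C)[0].astype(int)
cv2.imwrite('pics/hub.png',im)
E
```

```text
[ 0.53554117 -0.24606244  0.24532044] 1.975 [[320.24300118 241.37942416]]
```

View pics/hub.png

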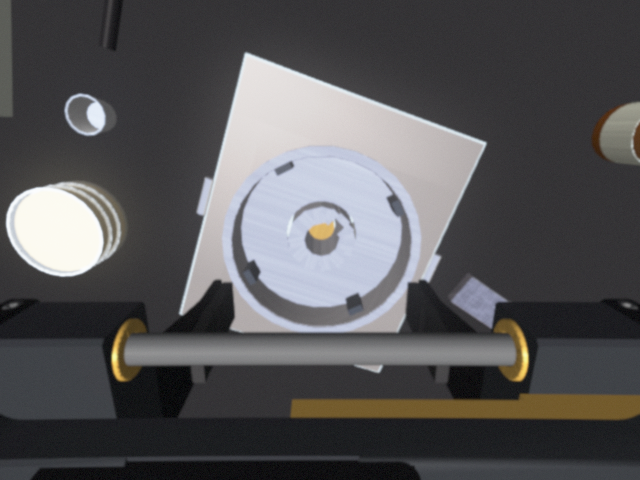

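The bore appears at about (321,237), with brass visible in it and the keyway notch at about (340,226). I'll zoom in and extract the contour.

```bash
python3 - <<'E'
from h import *
import pickle
o,im=pickle.load(open('hub.pkl','rb'));C=cam('wrist',o)
x0,y0=280,195;c=im[y0:y0+80,x0:x0+80]
g=cv2.cvtColor(c,6);hsv=cv2.cvtColor(c,cv2.COLOR_BGR2HSV)
m=((g<120)|(hsv[...,1]>90)).astype(np.uint8)
n,l,s,cc=cv2.connectedComponentsWithStats(m)
for i in range(1,n):
    if s[i,4]>60: print(i,s[i],cc[i]+[x0,y0])
i=l[42,41];print(i)
k=max(cv2.findContours((l==i).astype(np.uint8),0,1)[0],key=len).reshape(-1,2)+[x0,y0]
P=ray(k,C,.129)[:,:2]
ctr=P.mean(0)
for _ in range(8):
    r=np.linalg.norm(P-ctr,axis=1);q=P[(r<.0155)]
    A=np.c_[2*q,np.ones(len(q))];sol=np.linalg.lstsq(A,(q**2).sum(1),rcond=None)[0];ctr=sol[:2]
print('bore',ctr,'r',np.sqrt(sol[2]+ctr@ctr))
d=P-ctr;r=np.linalg.norm(d,axis=1);a=np.degrees(np.arctan2(d[:,1],d[:,0]))
for b in sorted(zip(a.round(),(r*1000).round(1))): print(*b,end='; ')
f=r>.0155;print('\nkey',d[f].mean(0),np.degrees(np.arctan2(*d[f].mean(0)[::-1])))
big=cv2.resize(c,(560,560),interpolation=2);kk=((k-[x0,y0]+.5)*7).astype(int)
cv2.polylines(big,[kk.reshape(-1,1,2)],True,(0,0,255),1);cv2.imwrite('pics/hubz.png',big)
E
```

```text
1 [41  8 27 15 86] [335.05813953 208.08139535]
3 [ 26  28  28  31 539] [318.7012987  237.51205937]
3
bore [ 0.53595302 -0.24473499] r 0.009813100228941218
-179.0 12.7; -176.0 12.5; -175.0 3.0; -171.0 13.1; -168.0 13.0; -164.0 13.0; -161.0 12.9; -160.0 2.9; -159.0 1.2; -157.0 13.0; -156.0 8.8; -156.0 9.6; -155.0 7.9; -154.0 7.1; -153.0 6.3; -153.0 12.2; -152.0 5.4; -152.0 10.5; -150.0 12.3; -149.0 11.5; -149.0 11.5; -145.0 3.0; -144.0 10.9; -144.0 10.9; -141.0 4.8; -138.0 10.4; -138.0 10.4; -138.0 12.2; -137.0 4.1; -136.0 9.6; -136.0 11.5; -134.0 12.6; -132.0 10.0; -129.0 12.2; -127.0 1.5; -127.0 8.5; -126.0 9.7; -125.0 10.8; -124.0 12.0; -123.0 7.8; -120.0 4.9; -119.0 9.5; -119.0 10.7; -115.0 6.6; -115.0 7.7; -115.0 7.7; -115.0 8.9; -114.0 5.5; -114.0 5.5; -107.0 7.8; -102.0 5.6; -101.0 7.4; -98.0 6.3; -85.0 1.7; -81.0 2.4; -78.0 3.2; -77.0 4.0; -67.0 5.6; -66.0 4.8; -61.0 7.2; -60.0 6.4; -56.0 8.1; -53.0 9.1; -48.0 9.4; -45.0 10.4; -42.0 10.8; -40.0 11.9; -37.0 12.3; -34.0 12.8; -29.0 12.7; -26.0 13.3; -24.0 13.8; -21.0 14.4; -19.0 13.9; -19.0 15.0; -16.0 12.4; -16.0 13.5; -15.0 11.3; -11.0 10.9; -6.0 11.2; -1.0 11.7; 3.0 11.4; 7.0 11.2; 11.0 11.1; 14.0 10.2; 19.0 10.2; 23.0 10.2; 27.0 10.3; 33.0 9.6; 37.0 9.9; 41.0 10.1; 45.0 10.4; 51.0 10.1; 58.0 9.9; 64.0 9.8; 71.0 9.9; 77.0 10.1; 79.0 9.0; 84.0 8.6; 87.0 10.1; 89.0 10.8; 90.0 9.0; 93.0 10.5; 98.0 10.4; 103.0 3.9; 103.0 11.0; 104.0 4.7; 107.0 11.0; 111.0 11.0; 113.0 5.5; 115.0 11.0; 117.0 3.1; 119.0 2.4; 120.0 11.2; 124.0 1.6; 124.0 4.8; 124.0 11.4; 128.0 11.6; 131.0 11.9; 137.0 4.4; 137.0 11.6; 138.0 0.8; 140.0 12.0; 143.0 3.7; 144.0 12.4; 149.0 12.3; 151.0 3.1; 154.0 12.3; 159.0 12.4; 165.0 12.6; 170.0 12.9; 171.0 3.3; 174.0 13.3; 178.0 13.0; 
key [nan nan] nan<stdin>:20: RuntimeWarning: Mean of empty slice.
  ret = um.true_divide(
```

View pics/hubz.png

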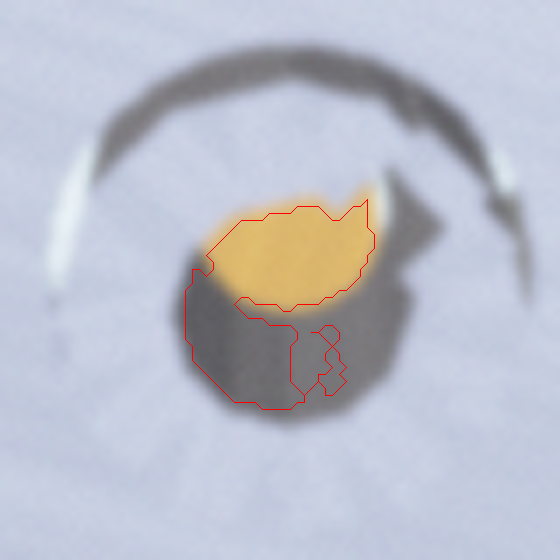

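The zoomed crop shows the bore spanning about x 178–410 and y 197–420, with its centre at (294,308). The outer corners of the keyway are at (392,168) and (443,228). I'll turn these into world points.

```bash
python3 - <<'E'
from h import *
import pickle
o,im=pickle.load(open('hub.pkl','rb'));C=cam('wrist',o)
x0,y0=280,195;c=im[y0:y0+80,x0:x0+80]
m=(c[...,0]<165).astype(np.uint8)
n,l,s,cc=cv2.connectedComponentsWithStats(m);i=l[45,45]
k=max(cv2.findContours((l==i).astype(np.uint8),0,1)[0],key=len).reshape(-1,2)+[x0,y0]
P=ray(k,C,.129)[:,:2];ctr=np.array([.5355,-.246])
for _ in range(15):
    r=np.linalg.norm(P-ctr,axis=1);q=P[(r<.0143)]
    A=np.c_[2*q,np.ones(len(q))];sol=np.linalg.lstsq(A,(q**2).sum(1),rcond=None)[0];ctr=sol[:2]
d=P-ctr;r=np.linalg.norm(d,axis=1);f=r>.0155
print(s[i],'bore',ctr,'r',np.sqrt(sol[2]+ctr@ctr),'key',np.degrees(np.arctan2(d[f][:,1],d[f][:,0])).round(),r[f].round(4))
Z=np.array([[294,308],[392,168],[443,228],[417,198]])/7-.5+[x0,y0]
W=ray(Z,C,.129)[:,:2];print(W);e=W-ctr;print('mine',np.degrees(np.arctan2(e[:,1],e[:,0])),np.linalg.norm(e,axis=1))
# mill-rim check: top camera
Ct=cam('top');print('top',ray([[458.75,226.75],[463,216.25]],Ct,.129))
print('yaw tool',np.degrees(Ro.from_quat(o['tool_rot']).as_matrix()[:2,0]),o['q'])
E
```

```text
[ 25  25  38  35 884] bore [ 0.53506685 -0.24628134] r 0.012674524543154908 key [-17. -18. -20. -22. -24. -25. -28. -11. -42. -44. -42. -40. -39. -36.
 -34. -30. -27. -24. -20.] [0.0192 0.0185 0.0179 0.0173 0.0167 0.0161 0.0156 0.0161 0.0156 0.0163
 0.0174 0.0177 0.0188 0.0186 0.0191 0.019  0.0189 0.0189 0.019 ]
[[ 0.53557207 -0.24616008]
 [ 0.55440461 -0.25109995]
 [ 0.54978243 -0.25878513]
 [ 0.55208417 -0.25487588]]
mine [ 13.49640647 -13.99208677 -40.35447985 -26.7959066 ] [0.00051957 0.01992907 0.01931044 0.01906451]
top [[ 0.53366699 -0.2483698   0.129     ]
 [ 0.55194799 -0.2567264   0.129     ]]
yaw tool [54.19693937 18.58753937] [-6.19993131e-01  4.66280525e-01  1.51091294e+00 -3.71971738e-04
  1.16508078e+00  6.20558258e-01]
```

Emit:
jog_arm(
  motion=[0.481,-0.929,0,0,0,0,-1,0.481,-0.929,0,0,0,0,-1,0.481,-0.929,0,0,0,0,-1,0.481,-0.929,0,0,0,0,-1,0.481,-0.929,0,0,0,0,-1,0.481,-0.929,0,0,0,0,-1,0.481,-0.929,0,0,0,0,-1,0.481,-0.929,0,0,0,0,-1,0.481,-0.929,0,0,0,0,-1,0.481,-0.929,0,0,0,0,-1,0,0,0,0,0,-1,-1,0,0,0,0,0,-1,-1],
)

```text
time: 3.52
position: [0.5972, 0.1685, 0.2454]
tool_rot: [0.972, 0.235, -0.0, 0.0]
ft_force: [0.3, 1.0, 0.5]
grip_width: 0.0869
grip_force: 0.0
```

Emit:
jog_arm(
  motion=[0,0,0,0,0,-1,-1,0,0,0,0,0,0,-1,0,0,0,0,0,0,-1,0,0,0,0,0,0,-1],
)

```text
time: 4.03
position: [0.5973, 0.1684, 0.2456]
tool_rot: [0.964, 0.267, -0.0, -0.0]
ft_force: [0.3, -0.6, 0.3]
grip_width: 0.0868
grip_force: 0.0
```

```bash
python3 - <<'E'
from h import *
import pickle
o=robot.get_obs();im=robot.camera('wrist');pickle.dump((o,im),open('rot.pkl','wb'))
C=cam('wrist',o);print(o['position'],o['time'],proj([[.597,.168,.106]],C))
u,v=proj([[.597,.168,.08]],C)[0].astype(int);print(u,v)
cv2.imwrite('pics/rot.png',cv2.resize(im[v-90:v+90,u-120:u+120],(800,600),interpolation=2))
E
```

```text
[0.597278   0.16841522 0.24556848] 4.025 [[321.27704193 231.25447588]]
321 223
```

View pics/rot.png

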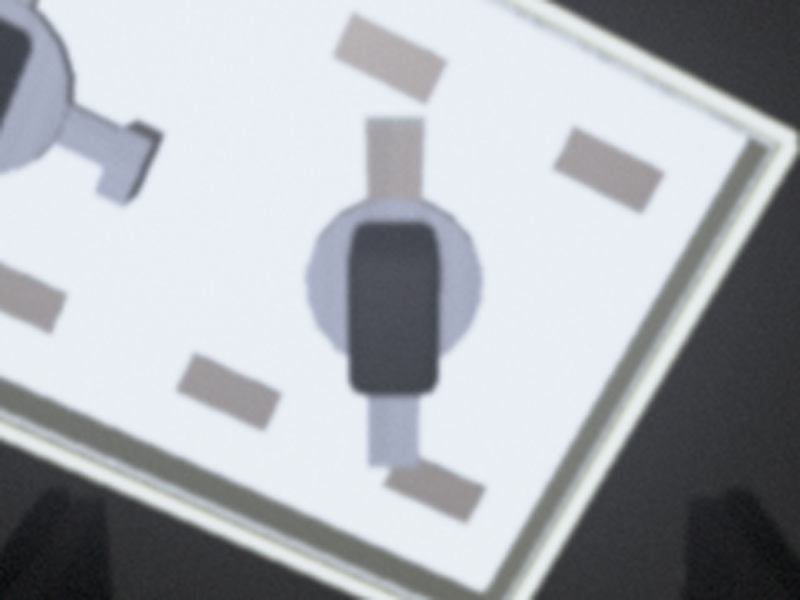

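The rotor is centred and aligned with the tool. The flange centre is at about zoom (394,281), the grip's top face centre is near column 393, and the bent knife points up, on the tool's +x side as intended.

```bash
python3 - <<'E'
from h import *
import pickle
o,im=pickle.load(open('rot.pkl','rb'));C=cam('wrist',o)
f=lambda z:np.array([321,223])+(np.array(z)-[400,300])*.3
R=Ro.from_quat(o['tool_rot']).as_matrix()
for z,h in(([394,281],.064),([394,197],.064),([307,281],.064),([481,281],.064),([395,120],.081),([393,465],.064),([394,222],.106)):
    X=ray(f(z),C,h)[0];print(X.round(4),'tool',(R.T@(X-o['position'])).round(4))
print(np.degrees(np.arctan2(R[1,0],R[0,0])))
E
```

```text
[0.5976 0.1705 0.064 ] tool [ 0.0013 -0.0017  0.1816]
[0.6184 0.183  0.064 ] tool [ 0.0257 -0.0017  0.1816]
[0.5846 0.192  0.064 ] tool [ 0.0013 -0.0267  0.1816]
[0.6105 0.149  0.064 ] tool [0.0014 0.0234 0.1816]
[0.6386 0.1948 0.081 ] tool [ 0.049  -0.0014  0.1646]
[0.5483 0.1413 0.064 ] tool [-0.056  -0.0019  0.1816]
[0.6194 0.1835 0.106 ] tool [ 0.0268 -0.0016  0.1396]
30.94787071832881
```

Emit:
jog_arm(
  motion=[0,-0.043,0.8,0,0,0,-1,0,0,0.8,0,0,0,-1,0,0,0.8,0,0,0,-1,0,0,0.8,0,0,0,-1,0,0,0.6,0,0,0,-1,0,0,0.34,0,0,0,-1,0,0,0,0,0,0,-1,0,0,0,0,0,0,-1],
  grip_force=25,
)

```text
time: 5.08
position: [0.5972, 0.1704, 0.0809]
tool_rot: [0.964, 0.267, 0.001, 0.0]
ft_force: [0.5, 0.1, -0.4]
grip_width: 0.0872
grip_force: 0.0
```

Emit:
jog_arm(
  motion=[0,0,0,0,0,0,1,0,0,0,0,0,0,1,0,0,0,0,0,0,1,0,0,0,0,0,0,1,0,0,0,0,0,0,1,0,0,0,0,0,0,1],
  grip_force=40,
)

```text
time: 5.82
position: [0.5963, 0.1702, 0.0799]
tool_rot: [0.964, 0.267, -0.0, 0.0]
ft_force: [0.5, 0.4, -1.2]
grip_width: 0.0349
grip_force: 0.0
```

Emit:
jog_arm(
  motion=[0,0,0,0,0,0,1,0,0,0,0,0,0,1,0,0,0,0,0,0,1,0,0,0,0,0,0,1],
)

```text
time: 6.32
position: [0.5965, 0.1701, 0.0799]
tool_rot: [0.964, 0.267, 0.0, 0.0]
ft_force: [1.6, -0.7, -0.5]
grip_width: 0.0241
grip_force: 40.0
```

Emit:
jog_arm(
  motion=[0,0,-0.3,0,0,0,1,0,0,-0.7,0,0,0,1,0,0,-0.8,0,0,0,1,0,0,-0.8,0,0,0,1,0,0,-0.8,0,0,0,1,0,0,-0.7,0,0,0,1,0,0,-0.4,0,0,0,1,0,0,0,0,0,0,1,0,0,0,0,0,0,1],
)

```text
time: 7.45
position: [0.5953, 0.1702, 0.2586]
tool_rot: [0.964, 0.267, -0.001, -0.0]
ft_force: [-0.3, -0.1, -3.6]
grip_width: 0.0236
grip_force: 40.0
```

```bash
python3 - <<'E'
from h import *
o=robot.get_obs();a=robot.camera('scene');w=robot.camera('wrist')
C=cam('scene');R=Ro.from_quat(o['tool_rot']).as_matrix()
tip=o['position']+R@[0,0,.067+.003];g=o['position']-R@[0,0,.008]
p=proj([tip,g],C);print(o['position'],o['ft_force'],p)
u,v=p.mean(0).astype(int)
A=cv2.resize(a[max(v-75,0):max(v-75,0)+150,u-50:u+50],(400,600),interpolation=2)
Wc=cv2.resize(w[100:400,220:420],(400,600),interpolation=2)
cv2.imwrite('pics/lift.png',np.hstack([A,Wc]));print(u,v)
E
```

```text
[0.59527585 0.17018108 0.25856036] [-0.30331649 -0.07499677 -3.61203216] [[397.12352692 162.10359852]
 [403.98433901 131.64495897]]
400 146
```

View pics/lift.png

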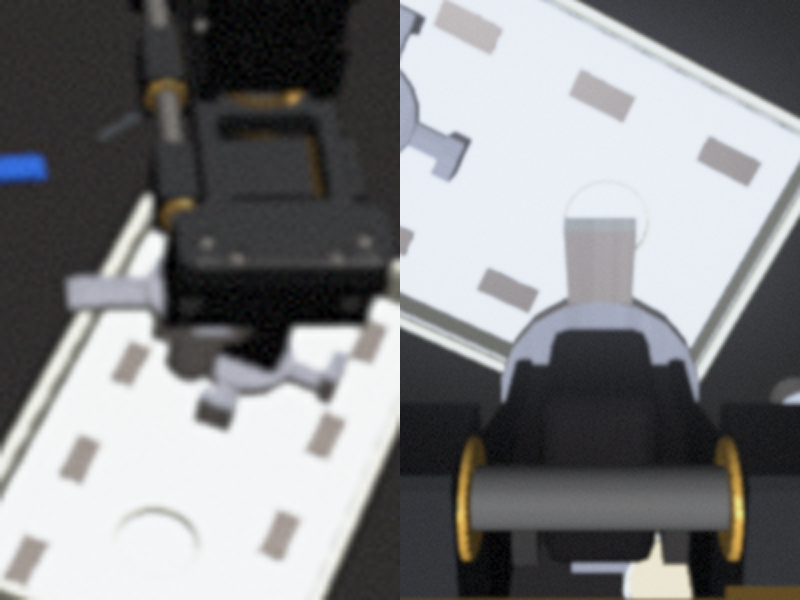

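The rotor is gripped, lifted and upright. In the wrist view the bent knife's end is at crop (600,218) and the flange spans columns 500–698 with its top edge at row 297. I'll measure how it sits in the tool frame.

```bash
python3 - <<'E'
from h import *
K,d,_,_=cam('wrist',robot.get_obs());T=robot.calibration('wrist')['T_tool_cam']
def tool(px,z):
    p=cv2.undistortPoints(np.array([[px]],float),K,d)[0,0];D=T[:3,:3]@[*p,1];return (T[:3,3]+D*((z-T[2,3])/D[2])).round(4)
f=lambda c:(220+(c[0]-400)/2-.25,100+c[1]/2-.25)
for c,z in(([600,218],-.001),([565,218],-.001),([636,218],-.001),([599,297],.016),([500,385],.016),([698,385],.016)): print(c,tool(f(c),z))
for dz in(-.003,.003):print(tool(f([600,218]),-.001+dz))
o=robot.get_obs();R=Ro.from_quat(o['tool_rot']).as_matrix();print(R.round(4))
yaw=np.degrees(np.arctan2(R[1,0],R[0,0]));dx=np.array([.5353,-.2462])-o['position'][:2];print(yaw,(R.T@[*dx,0])/.04, 'turn units',(yaw+27.5)/4)
E
```

```text
[600, 218] [ 0.0504 -0.001  -0.001 ]
[565, 218] [ 0.0504 -0.0085 -0.001 ]
[636, 218] [ 0.0504  0.0067 -0.001 ]
[599, 297] [ 0.0266 -0.0012  0.016 ]
[500, 385] [ 0.0026 -0.0267  0.016 ]
[698, 385] [0.0027 0.0243 0.016 ]
[ 0.051 -0.001 -0.004]
[ 0.0497 -0.001   0.002 ]
[[ 8.571e-01  5.151e-01 -3.400e-03]
 [ 5.151e-01 -8.571e-01 -3.000e-04]
 [-3.100e-03 -1.500e-03 -1.000e+00]]
31.00458173866472 [-6.64817323e+00  8.14769478e+00  8.05442573e-03] turn units 14.62614543466618
```

Emit:
jog_arm(
  motion=[-0.3,0.4,0,0,0,0,1,-0.6,0.75,0,0,0,0,1,-0.6,0.75,0,0,0,0,1,-0.6,0.75,0,0,0,0,1,-0.6,0.75,0,0,0,0,1,-0.6,0.75,0,0,0,0,1,-0.6,0.75,0,0,0,0,1,-0.6,0.75,0,0,0,0,1,-0.6,0.75,0,0,0,0,1,-0.6,0.75,0,0,0,0,1,-0.6,0.75,0,0,0,0,1,-0.36,0.27,0,0,0,0,1],
)

```text
time: 9.05
position: [0.5353, -0.25, 0.2595]
tool_rot: [0.964, 0.266, -0.0, 0.0]
ft_force: [0.3, 0.7, -2.9]
grip_width: 0.0239
grip_force: 40.0
```

Emit:
jog_arm(
  motion=[0,0,0,0,0,1,1,0,0,0,0,0,1,1,0,0,0,0,0,1,1,0,0,0,0,0,1,1,0,0,0,0,0,1,1,0,0,0,0,0,1,1,0,0,0,0,0,1,1,0,0,0,0,0,1,1,0,0,0,0,0,1,1,0,0,0,0,0,1,1,0,0,0,0,0,1,1,0,0,0,0,0,1,1],
)

```text
time: 10.55
position: [0.5355, -0.2464, 0.2596]
tool_rot: [0.989, -0.149, -0.001, -0.001]
ft_force: [-0.5, 0.2, -3.3]
grip_width: 0.0238
grip_force: 40.0
```

Emit:
jog_arm(
  motion=[0,0,0,0,0,0.88,1,0,0,0,0,0,0.88,1,0,0,0,0,0,0.87,1,0,0,0,0,0,0,1,0,0,0,0,0,0,1,0,0,0,0,0,0,1],
)

```text
time: 11.3
position: [0.5363, -0.247, 0.2599]
tool_rot: [0.971, -0.237, -0.0, -0.0]
ft_force: [0.1, 0.6, -3.2]
grip_width: 0.0235
grip_force: 40.0
```

```bash
cat > st.py <<'E'
from h import *
o=robot.get_obs();R=Ro.from_quat(o['tool_rot']).as_matrix()
print(o['time'],o['position'].round(4),'yaw',np.degrees(np.arctan2(R[1,0],R[0,0])).round(2),'z',R[:,2].round(4),o['ft_force'].round(1),o['moment'].round(2),'seat z over face',(o['position'][2]-.024-.129).round(4))
print('to hub, tool units',(R.T@[*(np.array([.5354,-.2471])-o['position'][:2]),0]/.04).round(3))
E
python3 st.py
```

```text
11.3 [ 0.5363 -0.247   0.2599] yaw -27.48 z [-1.e-04  2.e-04 -1.e+00] [ 0.1  0.6 -3.2] [ 0.03 -0.03  0.01] seat z over face 0.1069
to hub, tool units [-0.018  0.012  0.   ]
```

Emit:
jog_arm(
  motion=[-0.015,0.01,0.4,0,0,0,1,0,0,0.5,0,0,0,1,0,0,0.4,0,0,0,1,0,0,0.25,0,0,0,1,0,0,0.2,0,0,0,1,0,0,0.15,0,0,0,1,0,0,0,0,0,0,1,0,0,0,0,0,0,1],
)

```text
time: 12.3
position: [0.5358, -0.2474, 0.1843]
tool_rot: [0.971, -0.238, 0.0, 0.0]
ft_force: [-1.3, -0.4, -2.9]
grip_width: 0.0238
grip_force: 40.0
```

```bash
python3 st.py
```

```text
12.3 [ 0.5358 -0.2474  0.1843] yaw -27.51 z [ 5.e-04 -5.e-04 -1.e+00] [-1.3 -0.4 -2.9] [ 0.02  0.13 -0.  ] seat z over face 0.0313
to hub, tool units [-0.013 -0.001 -0.   ]
```

Emit:
jog_arm(
  motion=[-0.01,0,0.08,0,0,0,1,0,0,0.08,0,0,0,1,0,0,0.08,0,0,0,1,0,0,0.05,0,0,0,1,0,0,0,0,0,0,1],
)

```text
time: 12.92
position: [0.5353, -0.2471, 0.1721]
tool_rot: [0.971, -0.238, -0.0, 0.0]
ft_force: [0.6, -1.6, -3.3]
grip_width: 0.0234
grip_force: 40.0
```

```bash
python3 st.py
```

```text
12.925 [ 0.5353 -0.2471  0.1721] yaw -27.51 z [-1.e-04 -1.e-04 -1.e+00] [ 0.6 -1.6 -3.3] [-0.15  0.02 -0.05] seat z over face 0.0191
to hub, tool units [ 0.002 -0.001 -0.   ]
```

The key has entered the keyway with no vertical resistance. Now I'll press against the spring.

Emit:
jog_arm(
  motion=[0,0,0.12,0,0,0,1,0,0,0.12,0,0,0,1,0,0,0.1,0,0,0,1,0,0,0.08,0,0,0,1,0,0,0.05,0,0,0,1,0,0,0,0,0,0,1,0,0,0,0,0,0,1],
)

```text
time: 13.8
position: [0.5355, -0.2472, 0.1553]
tool_rot: [0.971, -0.238, 0.001, 0.0]
ft_force: [-2.0, -0.0, 8.4]
grip_width: 0.0237
grip_force: 40.0
```

```bash
python3 st.py
```

```text
13.8 [ 0.5355 -0.2472  0.1553] yaw -27.5 z [ 8.e-04 -9.e-04 -1.e+00] [-2.  -0.   8.4] [0.1  0.67 0.01] seat z over face 0.0023
to hub, tool units [-0.004 -0.001 -0.   ]
```

Emit:
jog_arm(
  motion=[0,0,0.05,0,0,0,1,0,0,0,0,0,0,1,0,0,0,0,0,0,1],
  grip_force=50,
)

```text
time: 14.18
position: [0.5355, -0.2472, 0.1536]
tool_rot: [0.971, -0.238, 0.001, 0.0]
ft_force: [-2.5, 0.4, 9.2]
grip_width: 0.0238
grip_force: 50.0
```

Emit:
jog_arm(
  motion=[0,0,0.05,0,0,0,1,0,0,0,0,0,0,1,0,0,0,0,0,0,1],
)

```text
time: 14.55
position: [0.5356, -0.2473, 0.1529]
tool_rot: [0.971, -0.238, 0.001, 0.001]
ft_force: [-5.0, 2.1, 16.4]
grip_width: 0.0241
grip_force: 50.0
```

```bash
python3 st.py
```

```text
14.55 [ 0.5356 -0.2473  0.1529] yaw -27.49 z [ 0.0013 -0.0014 -1.    ] [-5.   2.1 16.4] [0.35 1.07 0.01] seat z over face -0.0001
to hub, tool units [-0.006 -0.002 -0.   ]
```

Emit:
jog_arm(
  motion=[-0.02,0,0.04,0,0,0,1,0,0,0,0,0,0,1,0,0,0,0,0,0,1],
)

```text
time: 14.92
position: [0.5355, -0.2472, 0.1528]
tool_rot: [0.971, -0.238, 0.002, 0.001]
ft_force: [-4.7, 1.9, 23.8]
grip_width: 0.024
grip_force: 50.0
```

```bash
python3 st.py
```

```text
14.925 [ 0.5355 -0.2472  0.1528] yaw -27.49 z [ 0.0032 -0.0026 -1.    ] [-4.7  1.9 23.8] [ 0.58  1.19 -0.03] seat z over face -0.0002
to hub, tool units [-0.005 -0.001 -0.   ]
```

```bash
python3 - <<'E'
from h import *
w=robot.camera('wrist');t=robot.camera('top')
cv2.imwrite('pics/end.png',np.hstack([cv2.resize(w[100:400,220:420],(400,600),interpolation=2),cv2.resize(t[130:310,105:385],(400,257)) if 0 else cv2.copyMakeBorder(cv2.resize(t[130:310,105:385],(400,257)),0,343,0,0,0)]))
E
```

```text
(no output)
```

View pics/end.png

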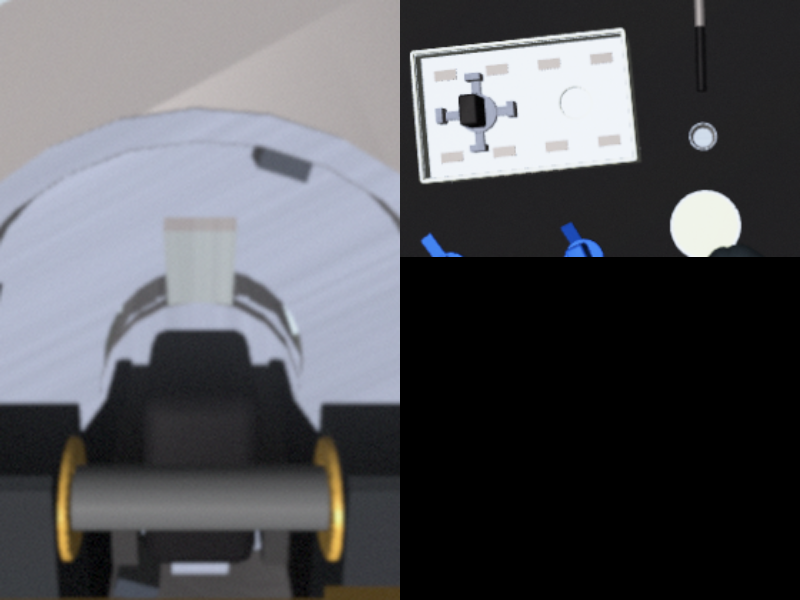

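The bent knife's end is still at crop (200,218), so the rotor has not slipped in the grip, and the flange lies on the hub. The beater, dishes, cup and marker show no sign of having moved, so I'm handing in.

```bash
python3 -c "
from rig import robot
print(robot.hand_in())"; python3 st.py
```

```text
the job is handed in; nothing more can be done
None
the job is handed in; nothing more can be done
```

I handed the job in with the knife rotor keyed and pressed fully home in the mill hub (flange on the hub face to within about 0.2 mm by arm position), still gripped at 50 N and pushed down with about 24 N; the beater, dishes, cup and marker looked unmoved in the last picture, and no verdict was returned.

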